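# Eject the filter cassette and trap it on the slide

## Task

Get the filter cassette out of its dock: press the eject key fully down with one finger, and with the other finger stop the cassette as it pops out and slides, so that it stays on the slide. Finish while holding it so, with the key still pressed down by the one finger and the cassette at rest against the other. Do not grip or lift the cassette, and leave the other things on the bench undisturbed.

Things in the scene. Friction and masses are not known exactly. Their poses are not given: they have to be found in the camera images.
- chute: the dock's slide: fixed straight open aluminium channel, 50 mm wide inside, sloping down 18 degrees. Origin: on its floor's centre line at the gate, where the roofed bay ends, 62 mm above the table. x points down the slope along the channel, y across it towards the key, z square to the floor. Open channel from x = 0 to its open lower end at 150 mm; side walls 4 mm thick, 8 mm above the floor
- loader: the whole dock, fixed: base plate, slide, and a grey bay (82 mm long, up the slope from the gate, walls and roof 40 mm above the slide's floor; total height about 125 mm). Origin: on the table, straight below the slide's origin; x level, down the slide; y towards the key. Slide floor above the table: 49 mm at x = 40, 30 mm at x = 100
- cassette: filter cassette: dark metal block with a round window on top, 50 mm along the slide, 44 wide, 32 high, about 0.2 kg, slippery. Origin: centre of its underside, axes as the slide's. Starts in the bay, front face at the gate. A light spring (about 1 N) pops it out 25 mm when the gate drops; then it slides down the slope by itself, within a second, and off the end unless stopped
- key (a joint): eject key's travel, straight down: 0 up, 0.010 m fully down. Springs up when let go: 2.4 N starts it, 6.4 N holds it fully down. The gate is fixed to it and frees the cassette at about 7 mm. While holding, keep it beyond 7 mm
- key_top (a point): centre of the flat top of the eject key: black 30 mm square cap on a 44 x 40 mm block beside the slide, 52 mm sideways from the slide's centre line, 12 mm beyond the gate. Top 68 mm above the table when up, 58 when fully down; block 56 high. Then a second fingertip level with the first, on the centre line 40 to 100 mm beyond the gate, clears the floor and meets the cassette's front face
- lens_tube: bystander, to be left alone: loose short black lens tube standing on end, 31 mm diameter, 40 mm high; origin at its underside
- post_mount: bystander, to be left alone: loose lens mount on a short steel post, 36 mm foot, 85 mm high; origin at its underside
- driver: bystander, to be left alone: loose screwdriver lying flat, 170 mm long
- jar: bystander, to be left alone: loose small amber jar with white lid, 38 mm diameter, 45 mm high; origin at its underside
- mug: bystander, to be left alone: loose white mug, 76 mm diameter, 88 mm high; origin at its underside
- cage_cube: bystander, to be left alone: loose black optics cube, 38 mm; origin at its underside

How it is judged:
By the outcome, as a careful person would: the job done as asked, in the order asked, and still so for the second after the job is handed in, while the arm keeps its last pose, push and grip.
It also fails if it takes over 32 s, if anything falls off the work surface, if the arm or the gripper's body presses on something with over 40 N, if the wrist force passes 120 N, or if a joint passes its speed limit or range.

## Robot

A 6-joint arm with a two-finger parallel gripper is mounted at the origin on the work surface. World frame = base frame: x ahead of the robot, y to its left, z up, the work surface at z = 0. Lengths are in m, angles in degrees, forces in N, time in s.
With the tool pointing down it reaches from about 0.375 to 0.825 m from the base axis. Payload 5.5 kg.
Tool frame: the origin (TCP) lies at the very end of the fingers, on their centre line; the grasp point (between the pads) lies 19 mm behind it; z points along the fingers, y is the line along which they close (so a half turn about z gives the same grasp; the last joint's range is limited). The gripper opens to 85 mm and grips with 20 to 120 N. Pads are 22 mm wide; open, the fingers measure 114 mm over their backs; the gripper's body (76 mm by 85 mm) begins 54 mm behind the grasp point. The pads swing forward as they close: fully open they stand 13 mm farther back than shut.
Start: joints at [64.229, 17.962, -2.699, 69.339, 0, 90], TCP at [0.261, 0.54, 0.231] pointing down, gripper open.
Joint ranges: [-152.73, 152.73], [-39.44, 99.34], [-58.76, 71.6], [-118.89, 123.64], [-81.53, 83.1], [-180, 180]. Speed limits (degrees/s): [136.94, 136.94, 172.46, 180, 180, 180].

## Interface

Orientations are given as [roll, pitch, yaw] about the fixed x, y, z axes, in that order (R = Rz(yaw) Ry(pitch) Rx(roll)).
In Python, from bench import arm, vision gives the robot as it stands.
- The arm moves only by the tool play_rows, never from a script. Its argument "steps" is a list of rows, each an object with "delta_pos": the shift along the tool's x, y, z in mm, a list of three; "twist": the turn about the tool's z in degrees. In form: [{"delta_pos": [tx, ty, tz], "twist": twist}, ...]. A call has 1 to 12 rows; each row shifts and turns the commanded pose from where the row before left it, along the tool's axes as they then stand; what a row does not reach is not made up. A row lasts 1/10 s, in which the tool goes at most 50 mm and 8.59 degrees, less where a joint would pass 70% of its speed; a pose out of reach is approached as far as the arm can. A call with a gripper value outside its range is refused whole. "hand" is the opening, from -1 (shut) to 1 (fully open), set as the call begins (left out, the last holds). The fingers move at their own pace and stop on an object; "squeeze" is the grip in N (left out, the last holds). Time passes only in rows, so rows that do not move let the fingers close. It gives the time, the measured TCP pose, the force, the opening and the grip force at its end, in the units of the state.
- arm.state(): the state, without advancing time (a new reading comes with each control period).
- vision.grab_frame(name): name is "scene" or "side" or "wrist"; returns (picture, depth): 400x640x3 uint8, blue, green, red; 400x640 float32, m along the optical axis (not along the pixel's ray), 0 where there is no reading.
- vision.camera_params(name): a dict with "fov_y" (degrees; the focal length in pixels is half the picture's height over the tangent of half this angle, whatever the lens; pixels are square), "cx", "cy" (the principal point, pixels), "world_to_cam" (4x4, takes a point from world to camera coordinates). Camera axes: x right, y down, z forward; pixel columns grow to the right and rows downward; lengths in m; the calibration is good to about 2 mm. A picture is of the moment at which its call begins: read the wrist's pose just before it. camera_params takes no time and is no camera call; for the wrist camera it gives the pose at the moment of the call.
- arm.hand_in(): hands the job in; it is judged then, once.
The state is a dict: "t": time; "joints": joint angles; "joint_velocities": joint speeds; "joint_efforts": joint torques, N m; "position": TCP position; "ee_rot": TCP orientation; "ft_force": force on the tool from outside, world axes, zero at the start; "moment": the same for the moment, N m; "width": finger opening in m; "gripper_force": force on a finger pad.
Only numpy, scipy, OpenCV 4.12 (cv2) and the standard library are available. Lean on these libraries where they do the work, as an engineer would, in place of code of your own. Each camera call takes 0.05 s, during which the arm holds its last target. There are 200 camera calls.

## Working session

There is one attempt and no reset: what is moved stays moved. The work goes in short steps, Python scripts to look and compute and a tool call to move; the robot and the scene stay as the last step left them, time stands still between calls to the robot, and variables do not carry over. Pictures are saved under pics/ and viewed, at most 10 in all, crops included, and the job is handed in when it is done.

Besides the shell and the picture viewer there is one more tool, called after ">>>" as name(argument=value, ...) on one line, values as JSON. play_rows: Moves the arm, as the interface text tells. Its arguments: {"type":"object","properties":{"steps":{"type":"array","items":{"type":"object","properties":{"delta_pos":{"type":"array","items":{"type":"number"}},"twist":{"type":"number"}}}},"hand":{"type":"number"},"squeeze":{"type":"number"}},"required":["steps"]}

```bash
mkdir -p pics
cat > h.py <<'E'
import numpy as np,cv2
from bench import arm,vision
def K(n):
    p=vision.camera_params(n);f=200/np.tan(np.radians(p['fov_y']/2));return f,p['cx'],p['cy'],np.array(p['world_to_cam'])
def ray(n,u,v,z,k=None):
    f,cx,cy,T=k or K(n);C=np.linalg.inv(T);d=C[:3,:3]@[(u-cx)/f,(v-cy)/f,1];o=C[:3,3];return o+d*(z-o[2])/d[2]
def cloud(n,D,k=None):
    f,cx,cy,T=k or K(n);C=np.linalg.inv(T);v,u=np.mgrid[:400,:640]
    P=np.stack([(u-cx)/f*D,(v-cy)/f*D,D],-1);return P@C[:3,:3].T+C[:3,3]
E
python3 - <<'E'
from h import *
for n in ['scene','side']:
    I,D=vision.grab_frame(n);cv2.imwrite(f'pics/{n}.png',I);np.savez(f'{n}.npz',I=I,D=D);print(n,vision.camera_params(n),(D>0).mean())
print(arm.state())
E
```

```text
scene {'fov_y': 45.824608591527166, 'cx': 319.8114464743215, 'cy': 198.468375108651, 'world_to_cam': array([[ 0.66177398,  0.74963568,  0.010077  , -0.37096786],
       [ 0.65235533, -0.56916774, -0.50048038, -0.34285771],
       [-0.36944245,  0.33777868, -0.86568923,  1.7119153 ],
       [ 0.        ,  0.        ,  0.        ,  1.        ]])} 0.99592578125
side {'fov_y': 51.82180646459599, 'cx': 319.33634628057604, 'cy': 201.81175169459857, 'world_to_cam': array([[ 0.97268791, -0.23211152,  0.00157072, -0.53518322],
       [-0.17769482, -0.74896863, -0.63833419,  0.14868284],
       [ 0.14934114,  0.62062085, -0.76975775,  1.00788604],
       [ 0.        ,  0.        ,  0.        ,  1.        ]])} 0.9960703125
{'t': 0.1, 'joints': array([ 6.42296316e+01,  1.79982915e+01, -2.74878382e+00,  6.93398427e+01,
       -1.32557891e-03,  9.00009951e+01]), 'joint_velocities': array([ 0.06589406, -0.04528323,  0.15968813,  0.1025162 , -0.01118557,
        0.00607233]), 'joint_efforts': array([ 5.88258717e-04, -5.40766740e+01,  3.40541732e+01,  1.11549092e-02,
       -5.49782044e-05,  9.12422244e-07]), 'position': array([0.26063943, 0.53985331, 0.23053794]), 'ee_rot': array([-1.79913082e+02,  1.32708701e-03,  1.54228638e+02]), 'ft_force': array([ 1.44020675,  0.73095491, -0.31106911]), 'moment': array([-0.00331303,  0.00022666,  0.01673998]), 'gripper_force': 0.0, 'width': 0.08577377134034245}
```

View pics/scene.png

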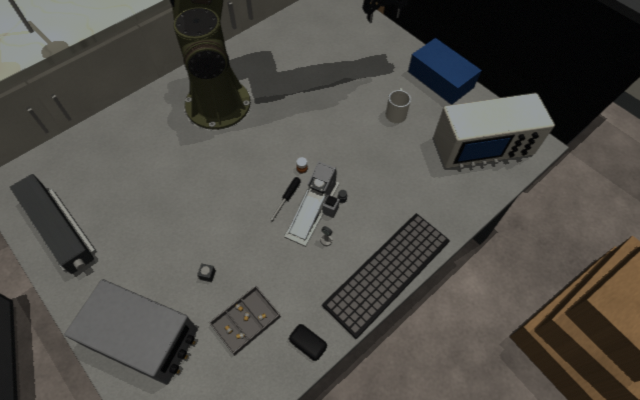

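View pics/side.png

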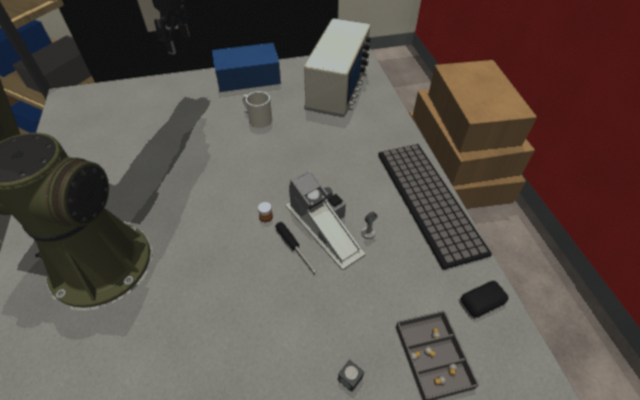

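The scene view shows the dock at about (315,200), with the bay at (322,178) and the slide's lower end near (302,240). The black key is near (331,203), the lens tube at (342,196), the post mount at (326,236), the jar at (302,165) and the driver at (287,197). I'll take positions from the depth and enlarge a crop.

Run:
```python
from h import *
o=[]
for n,(x,y) in {'scene':(250,145),'side':(250,160)}.items():
    d=np.load(n+'.npz');P=cloud(n,d['D']);I=d['I'];np.save(n+'P.npy',P)
    o.append(cv2.resize(I[y:y+112,x:x+130],None,fx=3,fy=5 if 0 else 3,interpolation=cv2.INTER_CUBIC))
    g=cv2.cvtColor(I,cv2.COLOR_BGR2GRAY)
    m=(P[...,0]>.3)&(P[...,0]<.8)&(P[...,1]>-.4)&(P[...,1]<.3)&(P[...,2]>.012)&(P[...,2]<.2)
    k,l,s,c=cv2.connectedComponentsWithStats(m.astype(np.uint8))
    for i in range(1,k):
        if s[i,4]>12:
            Q=P[l==i];print(n,s[i],Q.min(0).round(3),Q.max(0).round(3),np.median(Q,0).round(3))
            if s[i,4]>300:
                for zlo,zhi in((.1,.15),(.06,.075),):
                    q=Q[(Q[:,2]>zlo)&(Q[:,2]<zhi)];print(zlo,len(q),q.mean(0).round(3) if len(q) else 0)
    print(K(n)[0])
    for p in ([331,203],[342,196],[326,236],[302,165],[287,197]) if n=='scene' else ([334,204],[371,225],[265,212]):
        print(p,P[p[1],p[0]].round(3))
cv2.imwrite('pics/c.png',np.hstack(o))
```

```text
scene [296 157  11  16 144] [0.398 0.026 0.012] [0.435 0.064 0.053] [0.421 0.041 0.042]
scene [ 288  161   59   81 2035] [ 0.491 -0.141  0.012] [0.627 0.088 0.132] [ 0.562 -0.006  0.053]
0.1 414 [0.529 0.036 0.114]
0.06 211 [0.571 0.008 0.067]
scene [270 177  31  43 230] [ 0.435 -0.152  0.012] [0.505 0.008 0.032] [ 0.464 -0.043  0.021]
scene [376 214  44  39 192] [0.783 0.018 0.012] [0.8   0.203 0.024] [0.794 0.126 0.016]
scene [321 226  11  17 105] [ 0.648 -0.078  0.012] [ 0.681 -0.058  0.09 ] [ 0.667 -0.071  0.071]
scene [362 253  14  14  27] [ 0.794 -0.046  0.013] [0.8   0.01  0.019] [ 0.797 -0.013  0.015]
scene [201 264  14  14  95] [ 0.496 -0.4    0.014] [ 0.542 -0.376  0.046] [ 0.524 -0.392  0.037]
scene [233 286  47  49 356] [ 0.643 -0.399  0.012] [ 0.756 -0.319  0.037] [ 0.698 -0.363  0.023]
0.1 0 0
0.06 0 0
scene [244 313   6   8  33] [ 0.685 -0.399  0.013] [ 0.703 -0.383  0.023] [ 0.695 -0.391  0.016]
473.1828013826987
[331, 203] [0.603 0.006 0.067]
[342, 196] [0.595 0.061 0.037]
[326, 236] [ 0.669 -0.072  0.048]
[302, 165] [0.427 0.04  0.043]
[287, 197] [ 0.48  -0.067  0.0
[... 263 characters left out ...]
 15  19 220] [0.397 0.027 0.012] [0.432 0.065 0.05 ] [0.415 0.037 0.042]
side [365 211  13  22 153] [ 0.648 -0.077  0.012] [ 0.679 -0.059  0.085] [ 0.662 -0.072  0.069]
side [275 221  41  51 365] [ 0.433 -0.153  0.012] [0.504 0.007 0.029] [ 0.461 -0.049  0.022]
0.1 0 0
0.06 0 0
side [397 310  64  51 757] [ 0.644 -0.4    0.012] [ 0.755 -0.319  0.034] [ 0.703 -0.362  0.022]
0.1 0 0
0.06 0 0
side [425 346  11   9  53] [ 0.684 -0.399  0.012] [ 0.702 -0.381  0.021] [ 0.692 -0.392  0.015]
side [338 359  23  18 161] [ 0.493 -0.4    0.023] [ 0.537 -0.376  0.041] [ 0.517 -0.393  0.038]
411.6843442604974
[334, 204] [ 0.587 -0.006  0.068]
[371, 225] [ 0.665 -0.074  0.043]
[265, 212] [0.414 0.031 0.041]
```

View pics/c.png

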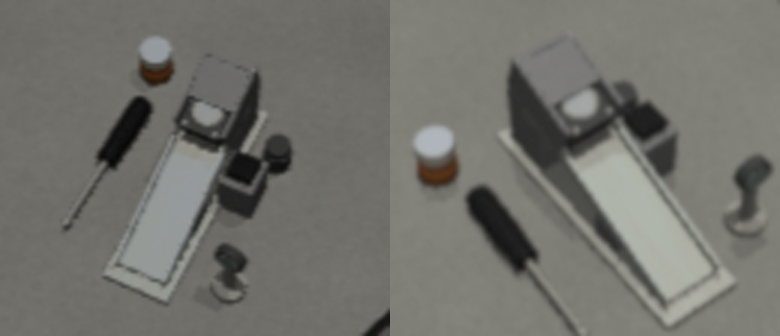

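Run:
```python
from h import *
for n in ['scene','side']:
    P=np.load(n+'P.npy');I=np.load(n+'.npz')['I'];g=cv2.cvtColor(I,cv2.COLOR_BGR2GRAY)
    R=(P[...,0]>.47)&(P[...,0]<.64)&(P[...,1]>-.16)&(P[...,1]<.1)
    fl=R&(g>130)&(P[...,2]>.018)&(P[...,2]<.056)
    k,l,s,c=cv2.connectedComponentsWithStats(fl.astype(np.uint8));i=1+s[1:,4].argmax();Q=P[l==i]
    A=np.c_[Q[:,:2],np.ones(len(Q))];a=np.linalg.lstsq(A,Q[:,2],rcond=None)[0]
    gy=np.degrees(np.arctan2(-a[1],-a[0]))
    r=cv2.minAreaRect(Q[:,:2].astype(np.float32)*1000)
    b=cv2.boxPoints(r);e=max((b[1]-b[0],b[2]-b[1]),key=np.linalg.norm);ey=np.degrees(np.arctan2(e[1],e[0]))
    print(n,len(Q),'slope',np.degrees(np.arctan(np.hypot(a[0],a[1]))),'yaw',gy,'rect',r,ey)
    # roof: bay top yaw
    t=R&(P[...,2]>.095)&(P[...,2]<.14);q=P[t];r2=cv2.minAreaRect(q[:,:2].astype(np.float32)*1000);print('bay',r2)
    dk=R&(g<45)&(P[...,2]>.062)&(P[...,2]<.073)&(P[...,0]>.54)
    k,l,s,c=cv2.connectedComponentsWithStats(dk.astype(np.uint8));i=1+s[1:,4].argmax()
    print('key px',c[i],s[i],'->',ray(n,*c[i],.068).round(4),P[l==i].mean(0).round(4))
    for yaw in(gy,ey,ey+180):
        d=np.array([np.cos(np.radians(yaw)),np.sin(np.radians(yaw))])
        m=np.array([-d[1],d[0]])
        kp=ray(n,*c[i],.068)[:2]
        # origin from plane: height .062 at x=0 along channel centre line
        print(round(yaw,1),'floor y centre rel key',(m@np.array(r[0])/1000-m@kp).round(4), 'gate x',((a[2]+a[:2]@np.array(r[0])/1000)).round(4), 'org via key',(kp-.012*d-.052*m).round(4))
```

```text
scene 626 slope 16.56612992474387 yaw -73.62147982117278 rect ((572.562255859375, -67.1921615600586), (56.40619659423828, 139.52737426757812), 21.40022087097168) -68.59979
bay ((530.2708129882812, 31.464717864990234), (60.256752014160156, 81.94862365722656), 22.65987205505371)
key px [330.6835443  200.64556962] [325 196  12  11  79] -> [0.5972 0.0107 0.068 ] [0.5972 0.0108 0.0679]
-73.6 floor y centre rel key -0.0456 gate x 0.0378 org via key [0.544  0.0076]
-68.6 floor y centre rel key -0.0514 gate x 0.0378 org via key [0.5444 0.0029]
111.4 floor y centre rel key 0.0514 gate x 0.0378 org via key [0.65   0.0185]
side 975 slope 16.801193210555397 yaw -64.63085093645991 rect ((572.8560180664062, -70.37560272216797), (60.11118698120117, 130.3007049560547), 23.01858901977539) -66.98143
bay ((529.6885375976562, 30.70591163635254), (60.9054069519043, 80.74626922607422), 23.390464782714844)
key px [334.07865169 199.74157303] [328 195  14  11  89] -> [0.5905 0.0075 0.068 ] [0.5907 0.0082 0.0671]
-64.6 floor y centre rel key -0.0493 gate x 0.0371 org via key [ 0.5384 -0.0039]
-67.0 floor y centre rel key -0.0467 gate x 0.0371 org via key [ 0.5379 -0.0018]
113.0 floor y centre rel key 0.0467 gate x 0.0371 org via key [0.643  0.0168]
```

>>> play_rows(hand=0.46, steps=[{"delta_pos":[0,0,0],"twist":-5.8},{"delta_pos":[-40,-34,0]},{"delta_pos":[-40,-34,0]},{"delta_pos":[-40,-34,0]},{"delta_pos":[-40,-34,0]},{"delta_pos":[-40,-34,0]},{"delta_pos":[-40,-34,0]},{"delta_pos":[-40,-34,0]},{"delta_pos":[-40,-34,0]},{"delta_pos":[-40,-34,0]},{"delta_pos":[-40,-34,0]},{"delta_pos":[-40,-34,0]}])

```text
invalid input at $.steps[1]: expected keys delta_pos, twist
```

>>> play_rows(steps=[{"delta_pos":[-27,-25,0]},{"delta_pos":[-27,-24,0]},{"delta_pos":[0,0,0]},{"delta_pos":[0,0,0]},{"delta_pos":[0,0,0]}])

```text
invalid input at $.steps[0]: expected keys delta_pos, twist
```

Run:
```python
from h import *
s=arm.state();k=K('wrist');I,D=vision.grab_frame('wrist');cv2.imwrite('pics/w1.png',I);np.savez('w1.npz',I=I,D=D,T=k[3],k=k[:3])
print(s['t'],s['position'],s['ee_rot'],s['width'],s['ft_force'],k)
```

```text
0.1 [0.26063943 0.53985331 0.23053794] [-1.79913082e+02  1.32708701e-03  1.54228638e+02] 0.08577377134034245 [ 1.44020675  0.73095491 -0.31106911] (np.float64(332.82606662457465), 320.9928606539211, 195.27936160961428, array([[ 0.43474052,  0.90055511, -0.00107775, -0.59935585],
       [ 0.85842587, -0.41404039,  0.30277977, -0.03897513],
       [ 0.27222364, -0.13255581, -0.95305994,  0.37991336],
       [ 0.        ,  0.        ,  0.        ,  1.        ]]))
```

View pics/w1.png

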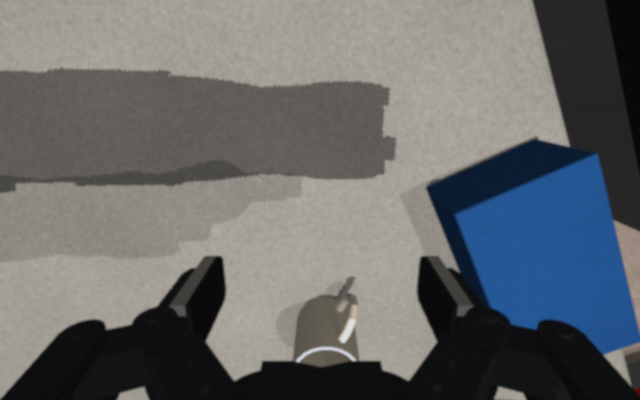

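The moves were refused because every row needs a twist, so the arm hasn't moved. This view is from the start pose: fingertips at (215,265) and (425,265), the mug below at (326,330), and the blue box on the right. I'll send the moves again.

>>> play_rows(hand=0.46, steps=[{"delta_pos":[0,0,0],"twist":-5.8},{"delta_pos":[-40,-34,0],"twist":0},{"delta_pos":[-40,-34,0],"twist":0},{"delta_pos":[-40,-34,0],"twist":0},{"delta_pos":[-40,-34,0],"twist":0},{"delta_pos":[-40,-34,0],"twist":0},{"delta_pos":[-40,-34,0],"twist":0},{"delta_pos":[-40,-34,0],"twist":0},{"delta_pos":[-40,-34,0],"twist":0},{"delta_pos":[-40,-34,0],"twist":0},{"delta_pos":[-40,-34,0],"twist":0},{"delta_pos":[-40,-34,0],"twist":0}])

```text
t: 1.35
position: [0.5336, 0.0604, 0.2313]
ee_rot: [180.0, -0.0, 160.0]
ft_force: [1.7, 0.6, 0.0]
width: 0.0624
gripper_force: 0.0
```

>>> play_rows(steps=[{"delta_pos":[-27,-25,0],"twist":0},{"delta_pos":[-27,-24,0],"twist":0},{"delta_pos":[0,0,0],"twist":0},{"delta_pos":[0,0,0],"twist":0},{"delta_pos":[0,0,0],"twist":0}])

```text
t: 1.85
position: [0.5664, -0.0014, 0.2311]
ee_rot: [180.0, -0.1, 160.1]
ft_force: [0.1, 0.3, -0.8]
width: 0.0623
gripper_force: 0.0
```

Run:
```python
from h import *
s=arm.state();k=K('wrist');I,D=vision.grab_frame('wrist');cv2.imwrite('pics/w2.png',I);np.savez('w2.npz',I=I,D=D,T=k[3],k=k[:3])
print(s['t'],s['position'],s['ee_rot'],s['width'],s['ft_force'])
```

```text
1.85 [ 0.56644704 -0.00135865  0.23105536] [ 1.79996368e+02 -5.51175699e-02  1.60064518e+02] 0.06225539413969008 [ 0.12658317  0.31578311 -0.84242882]
```

View pics/w2.png

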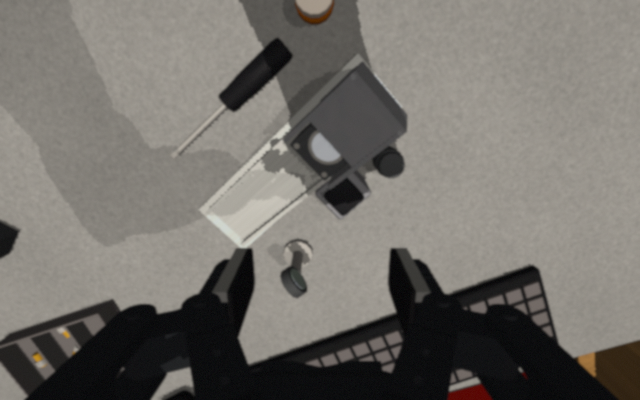

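The wrist view shows the key cap at (345,193), the slide running from about (300,165) to (225,230), and the fingertips at (240,260) and (402,260). Next I'll refine the key position, slide axis and fingertip positions.

Run:
```python
from h import *
d=np.load('w2.npz');I=d['I'];k=(*d['k'],d['T']);P=cloud('wrist',d['D'],k);g=cv2.cvtColor(I,cv2.COLOR_BGR2GRAY)
m=np.zeros_like(g);m[170:218,318:372]=1
dk=((g<35)&(m>0)&(P[...,2]>.058)&(P[...,2]<.078)).astype(np.uint8)
n,l,s,c=cv2.connectedComponentsWithStats(dk);i=1+s[1:,4].argmax()
r=cv2.minAreaRect(P[l==i][:,:2].astype(np.float32)*1000)
print('key',c[i],s[i],ray('',*c[i],.068,k).round(4),P[l==i].mean(0).round(4),r)
fl=((g>110)&(P[...,2]>.015)&(P[...,2]<.062)&(P[...,0]<.64)&(P[...,0]>.48)).astype(np.uint8);fl[:,320:]=0;fl[:110]=0
n,l,s,c=cv2.connectedComponentsWithStats(fl);i=1+s[1:,4].argmax();Q=P[l==i]
print('floor',len(Q),cv2.minAreaRect(Q[:,:2].astype(np.float32)*1000))
b=(P[...,2]>.09)&(P[...,2]<.14)&(np.mgrid[:400,:640][0]<200)
print('bay',cv2.minAreaRect(P[b][:,:2].astype(np.float32)*1000))
st=np.array([.56645,-.00136,.231]);y=np.radians(160.06)
R=np.array([[np.cos(y),np.sin(y),0],[np.sin(y),-np.cos(y),0],[0,0,-1]])
t=(P-st)@R
for lo,hi in((150,320),(320,500)):
    q=t[235:330,lo:hi].reshape(-1,3);zz=d['D'][235:330,lo:hi].ravel();q=q[(zz>0)&(abs(q[:,2])<.045)&(abs(q[:,1])<.07)]
    print('finger',len(q),np.percentile(q,[1,50,99],axis=0).round(4).tolist()); tip=q[q[:,2]>q[:,2].max()-.004];print(tip.min(0).round(4),tip.max(0).round(4))
```

```text
key [343.03827751 193.79744817] [324 179  38  28 627] [0.5903 0.0128 0.068 ] [0.5904 0.0128 0.0679] ((592.1714477539062, 12.046934127807617), (24.73122215270996, 30.071632385253906), 16.191280364990234)
floor 4763 ((573.6690063476562, -72.77237701416016), (58.3062629699707, 126.51822662353516), 22.98041343688965)
bay ((528.5299682617188, 33.35744857788086), (58.314910888671875, 87.76119232177734), 23.072490692138672)
finger 2521 [[-0.01, -0.0445, -0.0443], [0.0073, -0.032, -0.03], [0.0118, -0.0309, -0.0072]]
[-0.01   -0.0371 -0.0092] [ 0.0109 -0.031  -0.0053]
finger 2514 [[-0.0098, 0.0308, -0.0442], [0.0073, 0.0319, -0.03], [0.0119, 0.0444, -0.0074]]
[-0.0101  0.0308 -0.0093] [ 0.0109  0.0365 -0.0054]
```

>>> play_rows(hand=0.65, steps=[{"delta_pos":[-10,-8,0],"twist":0},{"delta_pos":[-10,-8,0],"twist":0},{"delta_pos":[0,0,30],"twist":0},{"delta_pos":[0,0,30],"twist":0},{"delta_pos":[0,0,30],"twist":0},{"delta_pos":[0,0,30],"twist":0},{"delta_pos":[0,0,20],"twist":0},{"delta_pos":[0,0,8],"twist":0},{"delta_pos":[0,0,0],"twist":0},{"delta_pos":[0,0,0],"twist":0}])

```text
t: 2.9
position: [0.5814, -0.0242, 0.0843]
ee_rot: [180.0, 0.1, 160.0]
ft_force: [-0.5, 1.0, -0.3]
width: 0.0706
gripper_force: 0.0
```

Run:
```python
from h import *
s=arm.state();o=[]
for n,(x,y) in {'scene':(265,150),'side':(270,155)}.items():
    I,D=vision.grab_frame(n);o.append(cv2.resize(I[y:y+110,x:x+100],None,fx=4,fy=4,interpolation=cv2.INTER_CUBIC))
cv2.imwrite('pics/c2.png',np.hstack(o))
k=K('wrist');I,D=vision.grab_frame('wrist');P=cloud('wrist',D,k);y=np.radians(s['ee_rot'][2])
cv2.imwrite('pics/w3.png',I)
R=np.array([[np.cos(y),np.sin(y),0],[np.sin(y),-np.cos(y),0],[0,0,-1]]);t=(P-s['position'])@R
for lo,hi in((100,320),(320,540)):
    q=t[235:330,lo:hi].reshape(-1,3);zz=D[235:330,lo:hi].ravel();q=q[(zz>0)&(zz<.3)&(q[:,2]>-.045)&(q[:,2]<0)&(abs(q[:,1])<.07)&(abs(q[:,0])<.013)]
    tip=q[q[:,2]>np.percentile(q[:,2],98)-.004];print(tip.min(0).round(4),tip.max(0).round(4))
print(s['t'],s['position'],s['ee_rot'],s['width'],s['ft_force'])
```

```text
[-0.0116 -0.0471 -0.0146] [ 0.0117 -0.0348 -0.008 ]
[-0.0111  0.035  -0.0148] [ 0.0115  0.0463 -0.0074]
2.9 [ 0.58135896 -0.02419313  0.08426534] [1.79979331e+02 7.53788020e-02 1.60026679e+02] 0.07062442429083787 [-0.51168805  1.00229181 -0.25978002]
```

View pics/c2.png

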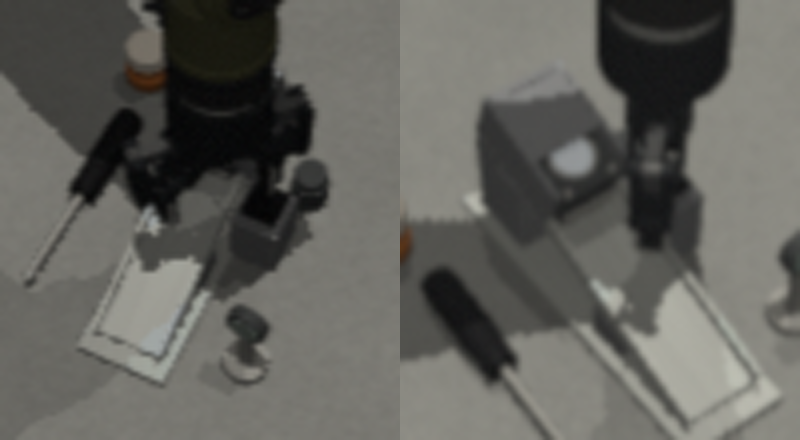

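View pics/w3.png

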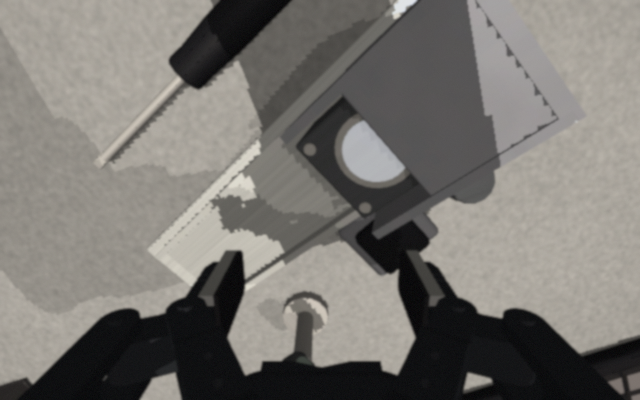

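The wrist view puts the right fingertip over the key cap at (400,250) and the left one over the slide at (230,260). The numbers place them within about 2 mm of the targets, so I'll press now.

>>> play_rows(steps=[{"delta_pos":[0,0,5],"twist":0},{"delta_pos":[0,0,5],"twist":0},{"delta_pos":[0,0,3],"twist":0},{"delta_pos":[0,0,0],"twist":0}])

```text
t: 3.45
position: [0.5798, -0.0239, 0.0696]
ee_rot: [-180.0, -0.1, 160.0]
ft_force: [-0.3, -0.2, -1.7]
width: 0.0704
gripper_force: 0.0
```

>>> play_rows(steps=[{"delta_pos":[0,0,4],"twist":0},{"delta_pos":[0,0,4],"twist":0},{"delta_pos":[0,0,4],"twist":0},{"delta_pos":[0,0,0],"twist":0}])

```text
t: 3.85
position: [0.5804, -0.024, 0.0579]
ee_rot: [-180.0, -0.0, 160.0]
ft_force: [-0.1, 0.1, 1.3]
width: 0.0706
gripper_force: 0.9
```

>>> play_rows(steps=[{"delta_pos":[0,0,4],"twist":0},{"delta_pos":[0,0,4],"twist":0},{"delta_pos":[0,0,0],"twist":0},{"delta_pos":[0,0,0],"twist":0}])

```text
t: 4.25
position: [0.5807, -0.024, 0.0505]
ee_rot: [180.0, 0.0, 160.0]
ft_force: [-1.5, 0.7, 6.7]
width: 0.07
gripper_force: 3.3
```

>>> play_rows(steps=[{"delta_pos":[0,0,1],"twist":0},{"delta_pos":[0,0,1],"twist":0},{"delta_pos":[0,0,0],"twist":0},{"delta_pos":[0,0,0],"twist":0},{"delta_pos":[0,0,0],"twist":0}])

```text
t: 4.75
position: [0.5809, -0.0239, 0.0498]
ee_rot: [180.0, 0.1, 160.0]
ft_force: [-4.4, -0.8, 14.3]
width: 0.0703
gripper_force: 8.0
```

The force jumped to 14 N, so the key is at its stop. Now to check the cassette.

>>> play_rows(steps=[{"delta_pos":[0,0,0],"twist":0},{"delta_pos":[0,0,0],"twist":0},{"delta_pos":[0,0,0],"twist":0},{"delta_pos":[0,0,0],"twist":0},{"delta_pos":[0,0,0],"twist":0},{"delta_pos":[0,0,0],"twist":0},{"delta_pos":[0,0,0],"twist":0},{"delta_pos":[0,0,0],"twist":0}])

```text
t: 5.55
position: [0.5809, -0.0239, 0.0498]
ee_rot: [180.0, 0.1, 160.0]
ft_force: [-4.5, -0.5, 13.9]
width: 0.0703
gripper_force: 8.0
```

Run:
```python
from h import *
o=[];w=[]
s=arm.state();print(s['t'],s['position'],s['ft_force'],s['gripper_force'])
I,D=vision.grab_frame('side');o.append(cv2.resize(I[155:265,270:370],(400,440),interpolation=cv2.INTER_CUBIC))
I,D=vision.grab_frame('wrist');o.append(cv2.resize(I[0:350,160:480],(400,440)))
I2,_=vision.grab_frame('wrist');print('motion',np.abs(I.astype(int)-I2).mean())
cv2.imwrite('pics/c4.png',np.hstack(o))
```

```text
5.55 [ 0.58086762 -0.02391309  0.04977324] [-4.54112888 -0.51768793 13.92603905] 8.004629649803974
motion 0.8061067708333334
```

View pics/c4.png

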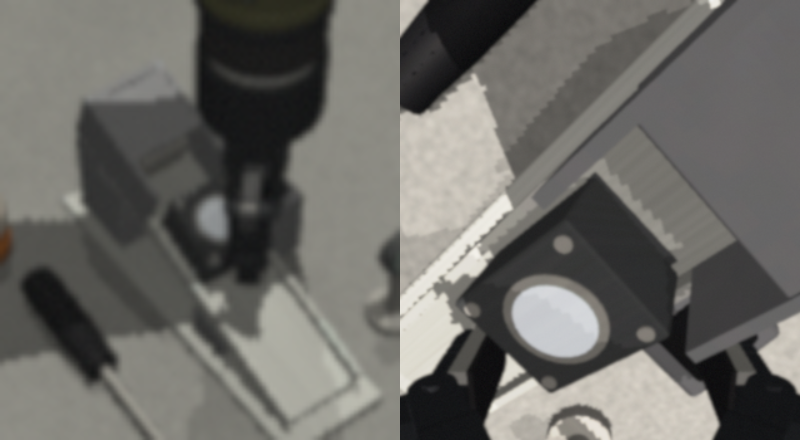

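The cassette is out of the bay and resting against the slide-side finger. The other finger still holds the key down, and the readings are steady.

```bash
python3 -c "
from bench import arm
print(arm.hand_in())"
```

```text
the job is handed in; nothing more can be done
None
```

The job is handed in at about 5.7 s: the key is held at its stop with about 14 N, and the cassette is on the slide, at rest against the other finger; no bystander was touched as far as I could see, and the hand-in gave no verdict.

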